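Stop the shaker and lift off the vial rack

TASK

Switch the shaker off by turning its speed knob fully anticlockwise to the end stop, and only then lift the rack of vials up off the platform, keeping it level so that all five vials stay in it. Finish while holding the rack in the air, still and level, about 10 cm clear of the platform: do not put it down or let go. Leave everything else on the bench and on the shaker where it is.

Things in the scene. Friction and masses are not known exactly. Their poses are not given: they have to be found in the camera images.
- shaker: The orbital shaker, a low white machine fixed to the bench, standing still. Its origin is at bench height under the centre of the platform; its x axis points away from the operator (the console, 120 mm deep and 320 mm wide, lies on the -x side from x = -100 to -220 mm with its top 60 mm above the bench), z up. The platform has a black non-slip mat, 176 mm (x) by 296 mm (y), its top 75 mm above the bench.
- speed (a joint): The shaker's speed knob, rad: 0 is off, the end stop when turned fully anticlockwise seen from above; it grows clockwise, up to 4.71. It turns about the vertical and stays where it is left (friction about 0.03 N m, no spring). It starts between 0.7 and 1.3.
- speed_grip (a point): Point on the speed knob's axis, at the height to grip (97 mm above the bench, 7 mm below the knob's top), over the console at x = -165, y = -70 mm from the shaker's origin. The knob is a black bar, 42 mm long, 14 mm wide and 32 mm high, upright on a disc of 44 mm diameter whose top is 23 mm below this point. The point's x axis lies along the bar and turns with the knob; a white line on the bar's top marks its -x end, which points at the thickest tick of the dial when off.
- rack: The vial rack standing on the shaker's platform, on its left or right half: a white block 116 mm (x) by 64 mm (y) by 30 mm high with two rows of four holes along x, and an aluminium carrying handle over its middle. The origin is the centre of its underside, z up. Mass with vials 0.23 to 0.43 kg, hidden; the centre of mass is within 6 mm of the middle.
- handle (a point): Centre of the rack's handle bar, 100 mm above the rack's underside; axes as the rack's. The bar runs along x, 110 mm long, 10 mm thick (y) and 22 mm high (z from -11 to +11 mm), on two thin posts at its ends (x = -52 and +52 mm). The vials' caps end 44 mm below this point.
- vial0: Capped clear vial standing loose in the rack's hole at x = -33, y = -19 mm of the rack, 13 mm across, 48 mm tall; origin at its foot, which rests 8 mm above the rack's underside in a hole 22 mm deep.
- vial1: Capped clear vial standing loose in the rack's hole at x = -11, y = 19 mm of the rack, 13 mm across, 48 mm tall; origin at its foot, which rests 8 mm above the rack's underside in a hole 22 mm deep.
- vial2: Capped clear vial standing loose in the rack's hole at x = 11, y = 19 mm of the rack, 13 mm across, 48 mm tall; origin at its foot, which rests 8 mm above the rack's underside in a hole 22 mm deep.
- vial3: Capped clear vial standing loose in the rack's hole at x = 33, y = -19 mm of the rack, 13 mm across, 48 mm tall; origin at its foot, which rests 8 mm above the rack's underside in a hole 22 mm deep.
- vial4: Capped clear vial standing loose in the rack's hole at x = 33, y = 19 mm of the rack, 13 mm across, 48 mm tall; origin at its foot, which rests 8 mm above the rack's underside in a hole 22 mm deep.
- bottle: Bystander: squat jar on the shaker's platform beside the rack, 52 mm across, 85 mm tall; origin at the centre of its underside.
- timer: Bystander: flat grey bench timer lying on the shaker's console at the left end, 45 x 50 x 16 mm; origin at the centre of its underside.
- spare_rack: Bystander: empty vial rack without a handle, standing on the bench left of the shaker, 116 x 64 x 30 mm; origin at the centre of its underside.
- pen_pot: Bystander: steel pot with pens, on the bench right of the shaker, 74 mm across, 100 mm tall (150 mm with the pens); origin at the centre of its underside.
- tip_box: Bystander: box of pipette tips on the bench right of the shaker, 87 x 122 x 70 mm; origin at the centre of its underside.
- marker: Bystander: marker pen lying on the bench in front of the shaker (towards the robot), to the left, 130 mm long, 17 mm thick; origin at the centre of its underside.

How it is judged:
By the outcome, as a careful person would: the job done as asked, in the order asked, and still so for the second after the job is handed in, while the arm keeps its last pose, push and grip.
It also fails if it takes over 45 s, if anything falls off the work surface, if the arm or the gripper's body presses on something with over 40 N, if the wrist force passes 120 N, or if a joint passes its speed limit or range.

ROBOT

A 6-joint arm with a two-finger parallel gripper is mounted at the origin on the work surface. World frame = base frame: x ahead of the robot, y to its left, z up, the work surface at z = 0. Lengths are in m, angles in rad, forces in N, time in s.
With the tool pointing down it reaches from about 0.4 to 0.825 m from the base axis. Payload 7 kg.
Tool frame: the origin (TCP) lies on the centre line of the jaws, within the pads' length; the fingertips stand tip_reach ahead of it and the grasp point (between the pads) is the TCP (tip_reach is the distance from the TCP to the fingertips, in m); z points along the fingers, y is the line along which they close (so a half turn about z gives the same grasp; the last joint's range is limited). The gripper opens to 88 mm and grips with 3 to 60 N. Pads are 19 mm wide; open, the fingers measure 130 mm over their backs; the gripper's body (78 mm by 193 mm) begins 47 mm behind the grasp point.
Start: joints at [1.56, 0.359, 0.012, 0, -1.224, -0.288], TCP at [0.199, 0.645, 0.246] pointing down, gripper open.
Joint ranges: [-3.07, 3.07], [-1.43, 2.12], [-1.02, 1.25], [-3.03, 1.67], [-3.05, -0], [-3.03, 3.03]. Speed limits (rad/s): [2.39, 2.39, 3.01, 3.14, 3.14, 3.14].

INTERFACE

Orientations are given as [roll, pitch, yaw] about the fixed x, y, z axes, in that order (R = Rz(yaw) Ry(pitch) Rx(roll)).
In Python, from station import get_state, grab_frame, calibration, job_done, find_in, mark_of, tip_reach gives the robot as it stands.
- The arm moves only by the shell command python3 -m handwheel 'ROWS' [OPENING] [FORCE]. ROWS is JSON, a list of rows, each an object with "delta_pos": the shift along the world's x, y, z in units of 30 mm (1.0 is 30 mm), a list of three; "dr": the turn, a rotation vector about the world's x, y, z in degrees, a list of three. In form: [{"delta_pos": [tx, ty, tz], "dr": [rx, ry, rz]}, ...]. A call has 1 to 10 rows; each row shifts and turns the commanded pose from where the row before left it; what a row does not reach is not made up. A row lasts 1/10 s, in which the tool goes at most 50 mm and 8.59 degrees, less where a joint would pass 70% of its speed; a pose out of reach is approached as far as the arm can. A call is refused whole if a number of a shift passes 1 or a number of a turn 8.59, either way. A call with a gripper value outside its range is refused whole. OPENING is the closure, from -1 (fully open) to 1 (shut), set as the call begins (- or left out, the last holds). The fingers move at their own pace and stop on an object; FORCE is the grip in N (left out, the last holds). Time passes only in rows, so rows that do not move let the fingers close. It gives the time, the measured TCP pose, the force, the opening and the grip force at its end, in the units of the state.
- get_state(): the state, without advancing time (a new reading comes with each control period).
- grab_frame(name): name is "side" or "top"; returns the picture (400x640x3 uint8, red, green, blue); there is no depth.
- calibration(name): a dict with "fx", "fy", "cx", "cy" (pixels), "extrinsics" (4x4, takes a point from world to camera coordinates). Camera axes: x right, y down, z forward; pixel columns grow to the right and rows downward; lengths in m; the calibration is good to about 2 mm. A picture is of the moment at which its call begins. calibration takes no time and is no camera call.
- job_done(): hands the job in; it is judged then, once.
Trained networks look in the newest picture that a camera, given by its name, has taken for a name from the list of things; names that differ only in an ending like _2 or _b are one class to them, and where a whole thing is asked for, a point or a joint stands for the part that bears it (a point fixed in the world has none). Each returns a list of dicts, best first, with "conf" (0 to 1); they miss things now and then, are a little off and sometimes report something else, mostly with a low value. They report only what shows in the picture. A call takes as long as a camera call.
- find_in(camera, query): "location" ([column, row] in pixels, amid what is visible of it).
- mark_of(camera, query): "location" ([column, row] in pixels: a listed point, or the origin of a listed thing).
The state is a dict: "t": time; "q": joint angles; "qd": joint speeds; "joint_efforts": joint torques, N m; "eef_pos": TCP position; "ee_rot": TCP orientation; "force": force on the tool from outside, world axes, zero at the start; "moment": the same for the moment, N m; "width": finger opening in m; "gripper_force": force on a finger pad.
Only numpy, scipy, OpenCV 4.12 (cv2) and the standard library are available. Lean on these libraries where they do the work, as an engineer would, in place of code of your own. Each camera call takes 0.05 s, during which the arm holds its last target. There are 200 camera calls.

## Working session

There is one attempt and no reset: what is moved stays moved. The work goes in short steps, Python scripts to look and compute and a shell command to move; the robot and the scene stay as the last step left them, time stands still between calls to the robot, and variables do not carry over. Pictures are saved under pics/ and viewed, at most 10 in all, crops included, and the job is handed in when it is done.

```bash
mkdir -p pics
cat > h.py <<'E'
import numpy as np, cv2
from station import *
def snap(n,f):
    im=grab_frame(n); cv2.imwrite('pics/'+f,im[:,:,::-1]); return im
def cam(n):
    c=calibration(n); E=np.array(c['extrinsics']); K=np.array([[c['fx'],0,c['cx']],[0,c['fy'],c['cy']],[0,0,1]]); return K,E
def at_z(n,px,z):
    K,E=cam(n); R,t=E[:3,:3],E[:3,3]; o=-R.T@t; d=R.T@np.linalg.inv(K)@[px[0],px[1],1]
    return o+d*(z-o[2])/d[2]
def proj(n,P):
    K,E=cam(n); p=K@(E[:3,:3]@np.array(P)+E[:3,3]); return p[:2]/p[2]
def tri(a,b):
    A=[]
    for n,px in (('top',a),('side',b)):
        K,E=cam(n); M=K@E[:3]; A+= [px[0]*M[2]-M[0], px[1]*M[2]-M[1]]
    X=np.linalg.svd(np.array(A))[2][-1]; return X[:3]/X[3]
E
python3 - <<'E'
from h import *
np.set_printoptions(precision=4,suppress=True)
snap('top','t0.png'); snap('side','s0.png')
for q in ['speed_grip','handle','rack','shaker','bottle','timer']:
    r={}
    for n in ('top','side'):
        m=mark_of(n,q)[:2]; print(q,n,[(np.round(x['location'],1),round(x['conf'],2)) for x in m])
        if m: r[n]=m[0]['location']
    z={'speed_grip':.097,'handle':.175,'rack':.075,'shaker':0,'bottle':.075,'timer':.06}[q]
    if len(r)==2: print('  tri',tri(r['top'],r['side']))
    for n in r: print('  ',n,at_z(n,r[n],z))
s=get_state(); print(s, tip_reach)
for n in('top','side'): K,E=cam(n); print(n,-E[:3,:3].T@E[:3,3])
E
```

```text
speed_grip top [(array([348.4, 204.5]), 0.71), (array([434.8, 164.1]), 0.16)]
speed_grip side [(array([326.2, 236.3]), 0.78)]
  tri [ 0.4771 -0.1013  0.0865]
   top [ 0.4705 -0.0992  0.097 ]
   side [ 0.4789 -0.1143  0.097 ]
handle top [(array([347.8, 148.4]), 0.65)]
handle side [(array([389.2, 193. ]), 0.9)]
  tri [ 0.646  -0.097   0.1756]
   top [ 0.6446 -0.0965  0.175 ]
   side [ 0.6485 -0.0961  0.175 ]
rack top [(array([343.1, 154.7]), 0.64)]
rack side [(array([269.6, 171.3]), 0.67), (array([381. , 226.4]), 0.61)]
  tri [ 0.4862 -0.0713  0.3065]
   top [ 0.6487 -0.0863  0.075 ]
   side [0.428  0.2964 0.075 ]
shaker top [(array([324.3, 166. ]), 0.85)]
shaker side [(array([365.1, 231.9]), 0.71)]
  tri [ 0.6278 -0.0212  0.0046]
   top [ 0.6258 -0.0203  0.    ]
   side [ 0.6343 -0.0161  0.    ]
bottle top [(array([300.5, 160.6]), 0.79)]
bottle side [(array([356. , 192.7]), 0.69)]
  tri [0.6306 0.0613 0.0873]
   top [0.63   0.0631 0.075 ]
   side [0.6435 0.0794 0.075 ]
timer top []
timer side [(array([388.2, 195.2]), 0.36)]
   side [0.7402 0.0569 0.06  ]
{'t': 0.7, 'q': array([ 1.5601,  0.3585,  0.0119,  0.    , -1.2241, -0.2881]), 'qd': array([-0.0009,  0.0005,  0.0021, -0.0001,  0.002 ,  0.0005]), 'joint_efforts': array([ -0.0025, -58.216 ,  29.3245,   7.0009,   0.0124,  -0.    ]), 'eef_pos': array([0.1987, 0.6451, 0.2456]), 'ee_rot': array([-3.1416, -0.    , -0.2988]), 'force': array([ 0.9907,  0.7951, -1.1626]), 'moment': array([-0.0332,  0.0219,  0.0399]), 'gripper_force': 0.0, 'width': 0.08764797984328869} 0.019
top [ 0.3211 -0.0137  1.3965]
side [ 0.24   -0.7592  0.6415]
```

Run:
```python
import cv2
t=cv2.imread('pics/t0.png'); s=cv2.imread('pics/s0.png')
cv2.imwrite('pics/t0c.png',cv2.resize(t[110:240,235:435],None,fx=4,fy=4,interpolation=cv2.INTER_CUBIC))
cv2.imwrite('pics/s0c.png',cv2.resize(s[120:300,240:480],None,fx=3.3,fy=3.3,interpolation=cv2.INTER_CUBIC))
```

```text
(no output)
```

View pics/t0c.png

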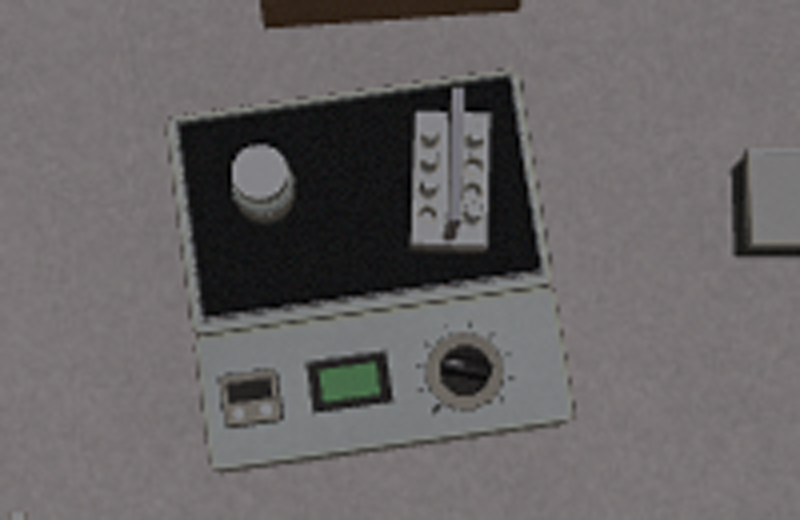

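View pics/s0c.png

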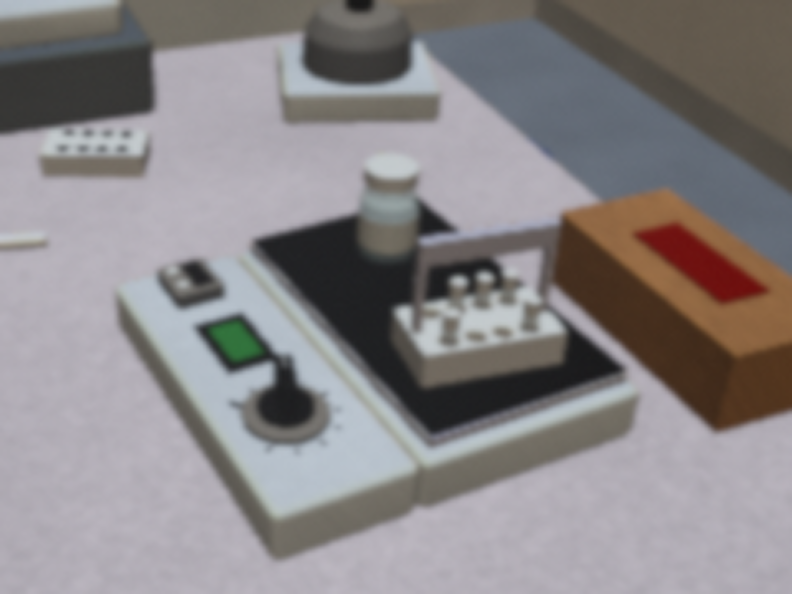

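Run:
```python
from h import *
np.set_printoptions(precision=4,suppress=True)
T=lambda x,y:(235+(x+.5)/4-.5,110+(y+.5)/4-.5)
im=cv2.imread('pics/t0.png'); g=im.max(2)
c=[at_z('top',T(*p),.075) for p in[(178,122),(515,78),(548,272),(203,318)]]
for a,b in((0,1),(1,2),(2,3),(3,0)): d=c[b]-c[a];print(np.linalg.norm(d),np.degrees(np.arctan2(d[1],d[0])))
# fine: mask of mat
m=(g<50).astype(np.uint8); m[:, :270]=0; m[196:]=0; m[:,378:]=0
n,l,st,_=cv2.connectedComponentsWithStats(m); k=1+st[1:,4].argmax()
pts=np.argwhere(l==k)[:,::-1]; w=np.array([at_z('top',p,.075)[:2] for p in pts])
r=cv2.minAreaRect((w*1000).astype(np.float32)); print('mat',r,'corners mean',np.mean(c,0))
o=np.mean(c,0)[:2]
for yaw in (6,7,8,9):
    a=np.radians(yaw);R=np.array([[np.cos(a),-np.sin(a)],[np.sin(a),np.cos(a)]]); print(yaw,o+R@[-.165,-.07])
print('disc',at_z('top',T(464,370),.074),'tick',at_z('top',T(437,408),.06))
# handle bar ends (top z .186)
print('handle ends',at_z('top',T(457,90),.186),at_z('top',T(453,218),.186))
print('rack corners',[at_z('top',T(*p),.105)[:2] for p in[(416,112),(491,112),(488,247),(411,247)]])
t=cv2.resize(im[188:216,336:366],None,fx=13,fy=13,interpolation=cv2.INTER_NEAREST)
s=cv2.imread('pics/s0.png')[220:262,308:350]; s=cv2.resize(s,(364,364),interpolation=cv2.INTER_CUBIC)
cv2.imwrite('pics/k.png',np.hstack([cv2.convertScaleAbs(t,alpha=1.6),s]))
```

```text
0.2998670818140948 -83.33818791289205
0.17591207722579116 -172.31994043598903
0.3015774142882682 96.82280719880652
0.17673737819685198 7.121176438834717Traceback (most recent call last):
  File "<stdin>", line 10, in <module>
  File "h.py", line 8, in at_z
    K,E=cam(n); R,t=E[:3,:3],E[:3,3]; o=-R.T@t; d=R.T@np.linalg.inv(K)@[px[0],px[1],1]
        ~~~^^^
  File "h.py", line 6, in cam
    c=calibration(n); E=np.array(c['extrinsics']); K=np.array([[c['fx'],0,c['cx']],[0,c['fy'],c['cy']],[0,0,1]]); return K,E
ValueError: time passes only in moves, steps and waits
```

Calibration calls are rationed; I'll cache them. Yaw ≈ 7°.

```bash
sed -i 's/^def cam/import functools\n@functools.lru_cache(None)\ndef cam/' h.py
python3 - <<'E'
from h import *
np.set_printoptions(precision=4,suppress=True)
T=lambda x,y:(235+(x+.5)/4-.5,110+(y+.5)/4-.5)
im=cv2.imread('pics/t0.png')
c=[at_z('top',T(*p),.075) for p in[(178,122),(515,78),(548,272),(203,318)]]
o=np.mean(c,0)[:2]; print('o',o)
for yaw in (6,7,8):
    a=np.radians(yaw);R=np.array([[np.cos(a),-np.sin(a)],[np.sin(a),np.cos(a)]]); print(yaw,o+R@[-.165,-.07])
print('disc',at_z('top',T(464,370),.074),'tick',at_z('top',T(437,408),.06))
print('handle ends',at_z('top',T(457,90),.186),at_z('top',T(453,218),.186))
print('rack corners',[at_z('top',T(*p),.105)[:2] for p in[(416,112),(491,112),(488,247),(411,247)]])
t=cv2.resize(im[188:216,336:366],None,fx=13,fy=13,interpolation=cv2.INTER_NEAREST)
s=cv2.imread('pics/s0.png')[220:262,308:350]; s=cv2.resize(s,(364,364),interpolation=cv2.INTER_CUBIC)
cv2.imwrite('pics/k.png',np.hstack([cv2.convertScaleAbs(t,alpha=1.6),s]))
# candidate lines: predicted bar top end pixels for world directions of -x end
C=np.array([.4763,-.1067,.104])
for A in (75,85,95,105):
    d=.021*np.array([np.cos(np.radians(A)),np.sin(np.radians(A)),0]); 
    f=lambda n,P,x0,y0,k:((proj(n,P)-[x0,y0]+.5)*k).round()
    print(A,f('top',C+d,336,188,13),f('top',C-d,336,188,13),f('side',C+d,308,220,364/42)+[390,0],f('side',C-d,308,220,364/42)+[390,0])
E
```

```text
o [ 0.6352 -0.0222]
6 [ 0.4784 -0.109 ]
7 [ 0.4799 -0.1118]
8 [ 0.4815 -0.1145]
disc [ 0.4813 -0.1086  0.074 ] tick [ 0.4502 -0.0854  0.06  ]
handle ends [ 0.6956 -0.1004  0.186 ] [ 0.5901 -0.0947  0.186 ]
rack corners [array([ 0.7017, -0.0705]), array([ 0.7006, -0.135 ]), array([ 0.5825, -0.1293]), array([ 0.5835, -0.0639])]
75 [119. 176.] [277. 215.] [528.  66.] [540. 159.]
85 [117. 189.] [279. 201.] [516.  67.] [554. 158.]
95 [117. 204.] [279. 187.] [503.  70.] [566. 155.]
105 [120. 217.] [276. 173.] [492.  73.] [578. 151.]
```

View pics/k.png

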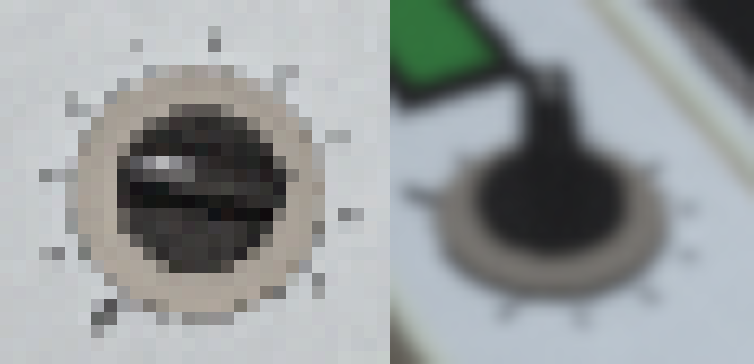

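The top picture shows the knob at about (351, 202), its white line pointing left and slightly up (≈78° in the world), and the off tick at lower left (≈141°). That means about a 64° anticlockwise turn. The rack is at yaw ≈ -3°, with the handle centre near (0.644, -0.097). I'll start moving.

```bash
R='' ; python3 -m handwheel '[{"delta_pos":[0.6,-1,0],"dr":[0,0,-3]},{"delta_pos":[0.6,-1,0],"dr":[0,0,-3]},{"delta_pos":[0.6,-1,0],"dr":[0,0,-3]},{"delta_pos":[0.6,-1,0],"dr":[0,0,-3]},{"delta_pos":[0.6,-1,0],"dr":[0,0,-3]},{"delta_pos":[0.6,-1,0],"dr":[0,0,-3]},{"delta_pos":[0.6,-1,0],"dr":[0,0,-3]},{"delta_pos":[0.6,-1,0],"dr":[0,0,-3]},{"delta_pos":[0.6,-1,0],"dr":[0,0,-3]},{"delta_pos":[0.6,-1,0],"dr":[0,0,-3]}]' -1 25
python3 -m handwheel '[{"delta_pos":[0.33,-1,0],"dr":[0,0,-3]},{"delta_pos":[0.33,-1,0],"dr":[0,0,-3]},{"delta_pos":[0.33,-1,0],"dr":[0,0,-3]},{"delta_pos":[0.33,-1,0],"dr":[0,0,-3]},{"delta_pos":[0.33,-1,0],"dr":[0,0,-3]},{"delta_pos":[0.33,-1,0],"dr":[0,0,-3]},{"delta_pos":[0.33,-1,0],"dr":[0,0,-3]},{"delta_pos":[0.33,-1,0],"dr":[0,0,-3]},{"delta_pos":[0.33,-1,0],"dr":[0,0,-3]},{"delta_pos":[0.33,-1,0],"dr":[0,0,-3]}]'
```

```text
t: 1.7
eef_pos: [0.3792, 0.3438, 0.2459]
ee_rot: [-3.141, 0.0, -0.824]
force: [0.5, -0.1, -0.2]
width: 0.0878
gripper_force: 0.0
t: 2.7
eef_pos: [0.478, 0.0438, 0.2459]
ee_rot: [-3.141, 0.0, -1.348]
force: [0.4, -0.2, 0.4]
width: 0.0875
gripper_force: 0.0
```

```bash
python3 -m handwheel '[{"delta_pos":[0,-0.85,0],"dr":[0,0,-2]},{"delta_pos":[0,-0.85,0],"dr":[0,0,-2]},{"delta_pos":[0,-0.85,0],"dr":[0,0,-2]},{"delta_pos":[0,-0.85,0],"dr":[0,0,-2]},{"delta_pos":[0,-0.85,0],"dr":[0,0,-2]},{"delta_pos":[0,-0.85,0],"dr":[0,0,-1]},{"delta_pos":[0,0,-0.8],"dr":[0,0,0]},{"delta_pos":[0,0,-0.8],"dr":[0,0,0]},{"delta_pos":[0,0,-0.8],"dr":[0,0,0]},{"delta_pos":[0,0,-0.8],"dr":[0,0,0]}]'
python3 - <<'E'
from h import *
s=snap('side','s1.png'); t=snap('top','t1.png')
m=mark_of('side','speed_grip')[:1]; print(m)
if m: print(at_z('side',m[0]['location'],.097))
a=cv2.resize(s[150:290,250:440],(760,560),interpolation=cv2.INTER_CUBIC)
cv2.imwrite('pics/s1c.png',a[:,:,::-1])
E
```

```text
t: 3.7
eef_pos: [0.4778, -0.1081, 0.149]
ee_rot: [-3.141, 0.0, -1.538]
force: [0.6, -0.2, -0.4]
width: 0.0877
gripper_force: 0.0
[{'location': [325.8, 230.7], 'conf': 0.7}]
[ 0.48544026 -0.09324923  0.097     ]
```

View pics/s1c.png

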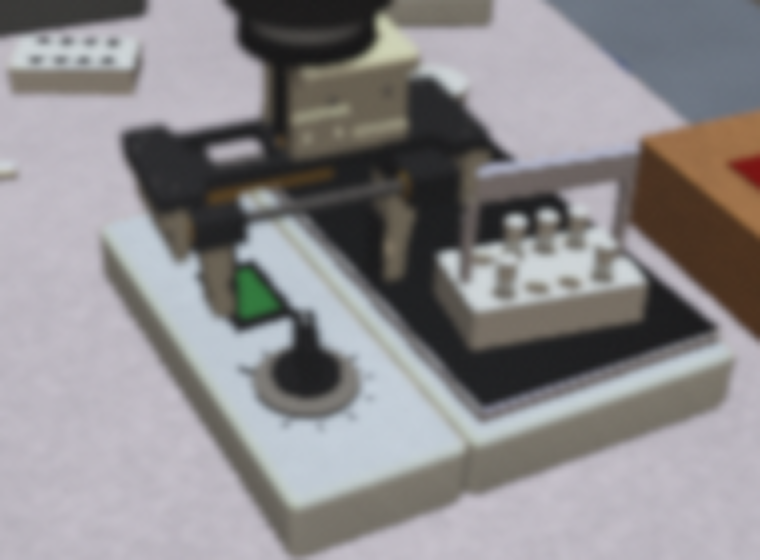

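Run:
```python
from h import *
f=lambda x,y:(250+x/4-.4,150+y/4-.4)
print('disc',at_z('side',f(306,381),.074), proj('side',[.48,-.109,.074]),f(306,381))
for p in [(.4778,-.108,.130)]: print((proj('side',p)-[249.6,149.6])*4)
```

```text
disc [ 0.47746583 -0.11829354  0.074     ] [325.78725161 242.32373806] (326.1, 244.85)
[301.66988358 296.98235756]
```

```bash
python3 -m handwheel '[{"delta_pos":[0.05,-0.03,-0.82],"dr":[0,0,0]},{"delta_pos":[0,0,-0.82],"dr":[0,0,0]}]'
python3 -m handwheel '[{"delta_pos":[0,0,0],"dr":[0,0,0]},{"delta_pos":[0,0,0],"dr":[0,0,0]},{"delta_pos":[0,0,0],"dr":[0,0,0]},{"delta_pos":[0,0,0],"dr":[0,0,0]},{"delta_pos":[0,0,0],"dr":[0,0,0]},{"delta_pos":[0,0,0],"dr":[0,0,0]},{"delta_pos":[0,0,0],"dr":[0,0,0]},{"delta_pos":[0,0,0],"dr":[0,0,0]},{"delta_pos":[0,0,0],"dr":[0,0,0]},{"delta_pos":[0,0,0],"dr":[0,0,0]}]' 1 15; python3 -c "
from h import *;print(get_state()['moment'])"
```

```text
t: 4.05
eef_pos: [0.4813, -0.1087, 0.1021]
ee_rot: [-3.137, 0.0, -1.537]
force: [-1.0, -1.0, 0.2]
width: 0.0874
gripper_force: 0.0
t: 5.05
eef_pos: [0.4805, -0.1085, 0.1007]
ee_rot: [-3.139, 0.0, -1.538]
force: [4.0, 4.2, -0.3]
width: 0.0142
gripper_force: 15.2
[ 1.48819963 -1.35363317  0.09456599]
```

```bash
python3 -m handwheel '[{"delta_pos":[0,0,0],"dr":[0,0,7]},{"delta_pos":[0,0,0],"dr":[0,0,7]},{"delta_pos":[0,0,0],"dr":[0,0,7]},{"delta_pos":[0,0,0],"dr":[0,0,7]},{"delta_pos":[0,0,0],"dr":[0,0,7]},{"delta_pos":[0,0,0],"dr":[0,0,0]}]' - 20; python3 -c "
from h import *;print(get_state()['moment'])"
python3 -m handwheel '[{"delta_pos":[0,0,0],"dr":[0,0,5]},{"delta_pos":[0,0,0],"dr":[0,0,5]},{"delta_pos":[0,0,0],"dr":[0,0,0]}]'; python3 -c "
from h import *;print(get_state()['moment'])"
```

```text
t: 5.65
eef_pos: [0.4807, -0.1084, 0.1007]
ee_rot: [-3.139, -0.001, -0.924]
force: [4.3, 2.8, -2.7]
width: 0.0137
gripper_force: 20.0
[ 0.77148362 -1.80243785  0.00871618]
t: 5.95
eef_pos: [0.4808, -0.1084, 0.1007]
ee_rot: [-3.139, -0.002, -0.751]
force: [5.1, 2.7, -2.0]
width: 0.014
gripper_force: 20.0
[ 0.83656698 -1.87890191  0.03838099]
```

```bash
for i in 1 2; do python3 -m handwheel '[{"delta_pos":[0,0,0],"dr":[0,0,4]},{"delta_pos":[0,0,0],"dr":[0,0,0]}]' | egrep 'rot|force|width'; python3 -c "
from h import *;print(get_state()['moment'])"; done
```

```text
ee_rot: [-3.139, -0.002, -0.682]
force: [4.9, 2.7, -3.0]
width: 0.0136
gripper_force: 20.0
[ 0.90301427 -1.87474762  0.04155466]
ee_rot: [-3.139, -0.002, -0.613]
force: [6.2, 1.2, -2.3]
width: 0.0145
gripper_force: 20.6
[ 0.73693517 -1.93350562 -0.47332201]
```

```bash
python3 -m handwheel '[{"delta_pos":[0,0,0],"dr":[0,0,3]},{"delta_pos":[0,0,0],"dr":[0,0,0]}]' - 30; python3 -c "
from h import *;print(get_state()['moment'])"
```

```text
t: 6.55
eef_pos: [0.481, -0.1085, 0.1007]
ee_rot: [-3.139, -0.003, -0.562]
force: [6.9, 1.2, -3.3]
width: 0.0145
gripper_force: 32.1
[ 0.40006732 -2.23186151 -0.78416732]
```

```bash
python3 -m handwheel '[{"delta_pos":[0,0,0],"dr":[0,0,0]},{"delta_pos":[0,0,0],"dr":[0,0,0]},{"delta_pos":[0,0,0],"dr":[0,0,0]},{"delta_pos":[0,0,0],"dr":[0,0,0]},{"delta_pos":[0,0,0.4],"dr":[0,0,0]},{"delta_pos":[0,0,0.9],"dr":[0,0,0]},{"delta_pos":[0,0,0.9],"dr":[0,0,0]},{"delta_pos":[0,0,0.9],"dr":[0,0,0]},{"delta_pos":[0,0,0.9],"dr":[0,0,0]},{"delta_pos":[0,0,0.9],"dr":[0,0,0]}]' -1 20
python3 -m handwheel '[{"delta_pos":[-0.5,1,0.5],"dr":[0,0,4]},{"delta_pos":[-0.5,1,0.5],"dr":[0,0,4]},{"delta_pos":[0,1,0],"dr":[0,0,4]},{"delta_pos":[0,1,0],"dr":[0,0,4]},{"delta_pos":[0,1,0],"dr":[0,0,4]},{"delta_pos":[0,1,0],"dr":[0,0,4]},{"delta_pos":[0,1,0],"dr":[0,0,4]}]'
python3 - <<'E'
from h import *
np.set_printoptions(precision=4,suppress=True)
t=snap('top','t2.png'); s=snap('side','s2.png')
r={n:mark_of(n,'handle')[:1] for n in('top','side')}; print(r)
if r['top'] and r['side']: print(tri(r['top'][0]['location'],r['side'][0]['location']))
a=cv2.resize(t[120:220,300:390],(540,600),interpolation=cv2.INTER_CUBIC)
b=cv2.resize(s[215:265,305:350],(260,290),interpolation=cv2.INTER_CUBIC)
c=np.zeros((600,800,3),np.uint8); c[:,:540]=a; c[:290,540:]=b
cv2.imwrite('pics/c2.png',cv2.convertScaleAbs(c[:,:,::-1],alpha=1.3))
E
```

```text
t: 7.55
eef_pos: [0.4787, -0.1089, 0.2484]
ee_rot: [3.141, 0.0, -0.561]
force: [0.3, 0.3, 0.9]
width: 0.0858
gripper_force: 0.0
t: 8.25
eef_pos: [0.4487, 0.1022, 0.2774]
ee_rot: [3.142, 0.0, -0.069]
force: [-0.1, -1.3, -0.4]
width: 0.0874
gripper_force: 0.0
{'top': [{'location': [348.4, 149.7], 'conf': 0.75}], 'side': [{'location': [388.5, 192.9], 'conf': 0.78}]}
[ 0.6418 -0.099   0.1777]
```

View pics/c2.png

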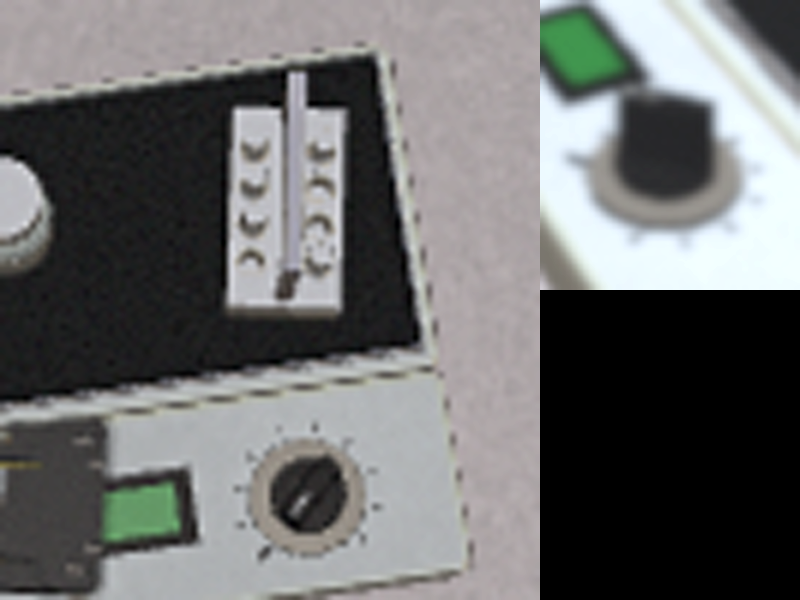

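The white line now points at the thick off tick at lower left (265, 552), and the rack and vials haven't moved. Next is the handle.

```bash
python3 -m handwheel '[{"delta_pos":[0.92,-0.95,0],"dr":[0,0,0.2]},{"delta_pos":[0.92,-0.95,0],"dr":[0,0,0.2]},{"delta_pos":[0.92,-0.95,0],"dr":[0,0,0.2]},{"delta_pos":[0.92,-0.95,0],"dr":[0,0,0.2]},{"delta_pos":[0.92,-0.95,0],"dr":[0,0,0.2]},{"delta_pos":[0.92,-0.95,0],"dr":[0,0,0]},{"delta_pos":[0.92,-0.95,0],"dr":[0,0,0]},{"delta_pos":[0,0,-0.5],"dr":[0,0,0]},{"delta_pos":[0,0,-0.5],"dr":[0,0,0]},{"delta_pos":[0,0,0],"dr":[0,0,0]}]'
python3 - <<'E'
from h import *
s=snap('side','s3.png')
K,E=cam('side')
o=np.array([352,165]); k=6
a=cv2.resize(s[165:260,352:472],(720,570),interpolation=cv2.INTER_CUBIC)[:,:,::-1].copy()
# predicted handle bar centre line & grasp
for dx in(-.055,0,.055):
    p=(proj('side',[.643+dx*np.cos(-.052),-.098+dx*np.sin(-.052),.175])-o+.5)*k; cv2.circle(a,tuple(int(v) for v in p),4,(0,0,255),-1)
cv2.imwrite('pics/c3.png',a)
E
```

```text
t: 9.45
eef_pos: [0.6407, -0.0999, 0.2446]
ee_rot: [3.141, 0.005, -0.057]
force: [-0.5, -0.7, -0.1]
width: 0.0878
gripper_force: 0.0
```

View pics/c3.png

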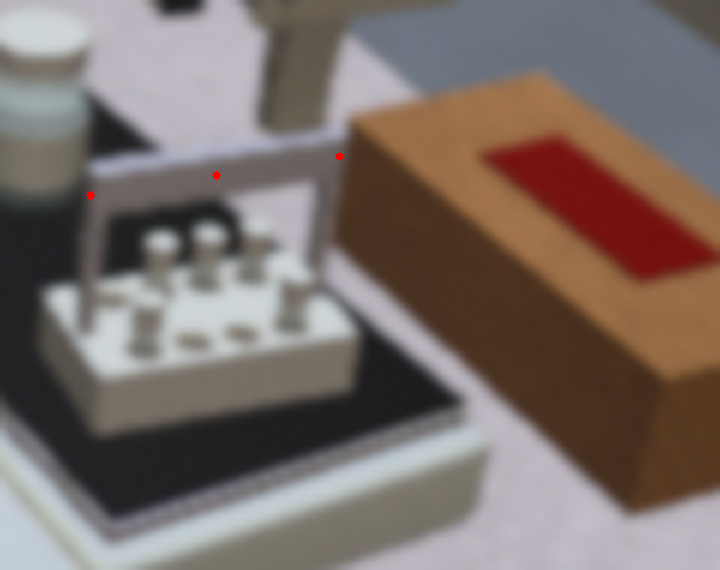

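The projected handle (red dots) lies on the bar. I'll descend and grip.

```bash
python3 -m handwheel '[{"delta_pos":[0.07,0.05,-0.6],"dr":[0,0,0]},{"delta_pos":[0,0,-0.6],"dr":[0,0,0]},{"delta_pos":[0,0,-0.6],"dr":[0,0,0]},{"delta_pos":[0,0,-0.45],"dr":[0,0,0]},{"delta_pos":[0,0,0],"dr":[0,0,0]}]'
python3 -m handwheel '[{"delta_pos":[0,0,0],"dr":[0,0,0]},{"delta_pos":[0,0,0],"dr":[0,0,0]},{"delta_pos":[0,0,0],"dr":[0,0,0]},{"delta_pos":[0,0,0],"dr":[0,0,0]},{"delta_pos":[0,0,0],"dr":[0,0,0]},{"delta_pos":[0,0,0],"dr":[0,0,0]},{"delta_pos":[0,0,0],"dr":[0,0,0]},{"delta_pos":[0,0,0],"dr":[0,0,0]},{"delta_pos":[0,0,0],"dr":[0,0,0]},{"delta_pos":[0,0,0],"dr":[0,0,0]}]' 1 12
python3 -m handwheel '[{"delta_pos":[0,0,0],"dr":[0,0,0]},{"delta_pos":[0,0,0],"dr":[0,0,0]},{"delta_pos":[0,0,0],"dr":[0,0,0]}]' - 35; python3 -c "
from h import *;print(get_state()['moment'])"
```

```text
t: 10.0
eef_pos: [0.6436, -0.0969, 0.1787]
ee_rot: [3.141, 0.002, -0.055]
force: [-0.3, -0.4, -0.4]
width: 0.0877
gripper_force: 0.0
t: 11.0
eef_pos: [0.6445, -0.0968, 0.1798]
ee_rot: [3.142, 0.0, -0.054]
force: [0.0, 1.0, 0.4]
width: 0.0132
gripper_force: 0.0
t: 11.3
eef_pos: [0.6444, -0.0969, 0.1797]
ee_rot: [3.141, 0.0, -0.055]
force: [-0.8, -1.2, -1.6]
width: 0.0096
gripper_force: 35.0
[-0.33206421 -0.01834357 -0.07318556]
```

```bash
python3 -m handwheel '[{"delta_pos":[0,0,0.03],"dr":[0,0,0]},{"delta_pos":[0,0,0.1],"dr":[0,0,0]},{"delta_pos":[0,0,0.15],"dr":[0,0,0]},{"delta_pos":[0,0,0.1],"dr":[0,0,0]},{"delta_pos":[0,0,0.05],"dr":[0,0,0]},{"delta_pos":[0,0,0],"dr":[0,0,0]},{"delta_pos":[0,0,0],"dr":[0,0,0]}]'; python3 -c "
from h import *;print(get_state()['moment'])"
```

```text
t: 12.0
eef_pos: [0.6444, -0.0968, 0.1927]
ee_rot: [-3.141, 0.0, -0.055]
force: [-0.2, -0.3, -3.9]
width: 0.0095
gripper_force: 35.0
[-0.06010755  0.02772047  0.02680785]
```

```bash
python3 -m handwheel '[{"delta_pos":[0,0,0.1],"dr":[0,0,0]},{"delta_pos":[0,0,0.2],"dr":[0,0,0]},{"delta_pos":[0,0,0.3],"dr":[0,0,0]},{"delta_pos":[0,0,0.3],"dr":[0,0,0]},{"delta_pos":[0,0,0.3],"dr":[0,0,0]},{"delta_pos":[0,0,0.3],"dr":[0,0,0]},{"delta_pos":[0,0,0.3],"dr":[0,0,0]},{"delta_pos":[0,0,0.3],"dr":[0,0,0]},{"delta_pos":[0,0,0.3],"dr":[0,0,0]},{"delta_pos":[0,0,0.25],"dr":[0,0,0]}]'
python3 -m handwheel '[{"delta_pos":[0,0,0.15],"dr":[0,0,0]},{"delta_pos":[0,0,0.08],"dr":[0,0,0]},{"delta_pos":[0,0,0],"dr":[0,0,0]},{"delta_pos":[0,0,0],"dr":[0,0,0]},{"delta_pos":[0,0,0],"dr":[0,0,0]},{"delta_pos":[0,0,0],"dr":[0,0,0]}]'
python3 - <<'E'
from h import *
s=snap('side','s4.png')
a=cv2.resize(s[120:280,290:490],(750,600),interpolation=cv2.INTER_CUBIC)[:,:,::-1]
cv2.imwrite('pics/c4.png',a)
E
```

```text
t: 13.0
eef_pos: [0.6446, -0.0968, 0.2732]
ee_rot: [-3.142, -0.0, -0.054]
force: [-0.8, -0.0, -3.9]
width: 0.0098
gripper_force: 35.0
t: 13.6
eef_pos: [0.6444, -0.0968, 0.2788]
ee_rot: [3.142, 0.001, -0.054]
force: [-0.0, -0.2, -3.6]
width: 0.0094
gripper_force: 35.0
```

View pics/c4.png

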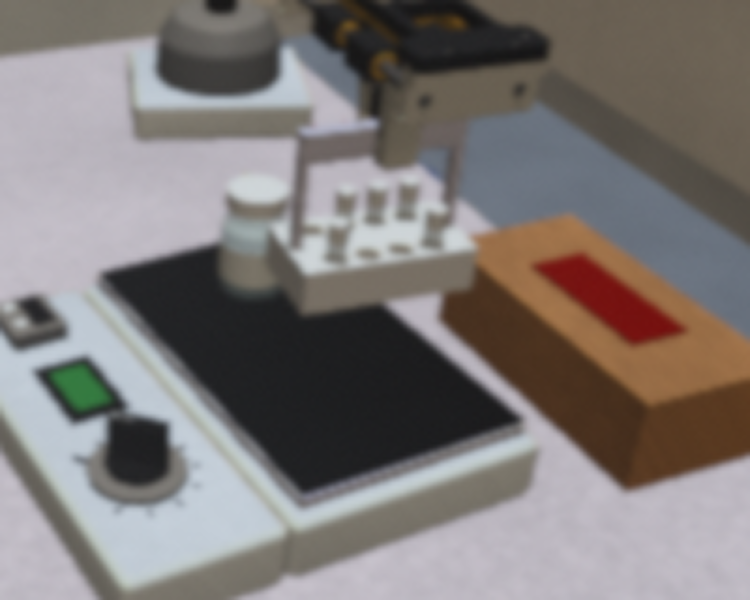

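The rack hangs level about 99 mm above the mat with all five vials in it (around (340–435, 190–240)). The knob is still at off and the jar hasn't moved.

```bash
python3 -c "
from station import *;print(job_done())"
```

```text
the job is handed in; nothing more can be done
None
```

The job is handed in: I turned the speed knob anticlockwise to its end stop first, then lifted the rack level with all five vials, and the arm is holding it still about 10 cm above the platform.

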